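Rock a jammed silica column out of its clamp

TASK

The spent silica column standing upright in the spring-jaw holder has jammed. Work it loose by rocking it in the holder while drawing it up gently, never pulling so hard that the clamp block lifts clearly off its foot plate, and take it out. Then stand it upright, spout still up, on the bench inside the cork ring, let go of it, and leave the other things on the bench where they are.

Things in the scene. Friction and masses are not known exactly. Their poses are not given: they have to be found in the camera images.
- column_holder: Steel foot plate 100 x 66 x 8 mm screwed to the bench; two guide posts, 52 mm high, stand 37 mm either side of its centre along its x axis. Origin: centre of its underside; z up. On it rides an aluminium clamp block (92 mm along x, 58 mm along y, top 48 mm above the bench) with a well for the column's foot and two spring jaws pressing on the column's +y and -y sides.
- jaw_mid (a point): Point midway between the jaws (each 26 mm along x, 16 mm high, pressing with about 45 N), 38 mm above the bench: the pivot for rocking. Axes as column_holder's. Rises with the block. Here the column can be tilted 0.2 rad either way, towards +x and -x (about the y axis), not towards y; sideways it has 5 mm of room along x.
- well_floor (a point): Middle of the floor on which the column's foot rests, 28 mm above the bench. Pulled straight up, the column resists with 40 to 70 N. While it is being rocked, and so slipping in the jaws, a much smaller pull moves it: let it rise no more than about 1.5 mm in each swing of 0.3 rad.
- clamp_block (a joint): How far the clamp block has lifted off its foot plate (m): 0 seated, up to 0.020. Springs and its weight hold it down with about 16 N, and it rises 1 mm for every further 1.3 N of upward pull; it falls back by itself. More than 0.008 counts as lifted.
- stuck_column: The jammed column: pale plastic cartridge with a band, 112 mm long, thin spout (top 20 mm) up, solid as a 30 mm square bar, 55 g, faces square to the holder's x and y. Origin: on a side face at mid-length; its y axis runs along its length (up at the start), its z axis points out through the face across from it, so its centre line is 15 mm along +z from the origin.
- column_foot (a point): Lower end of the stuck column, on its centre line; at the start 28 mm above the bench, in the well. The column is free of the jaws when this end has risen 18 mm.
- column_top (a point): Upper end of the stuck column, on its centre line; at the start 140 mm above the bench. This is the end of the thin spout; the barrel to grip lies from 20 to 85 mm below it, clear of the clamp block, reached from above.
- cork_ring: Flat cork ring lying on the bench, outside 80 mm, hole about 52 mm wide, 24 mm high, 60 g, loose. Origin: centre of its underside; z up. Not to be confused with the larger roll of tape, 100 mm across.
- small_beaker: Bystander: empty glass beaker 46 mm across, 56 mm high, standing between holder and ring. Origin: centre of its underside.
- conical_flask: Bystander: conical glass flask 64 mm across, 102 mm high. Origin: centre of its underside.
- bench_timer: Bystander: bench timer 65 x 61 x 24 mm. Origin: centre of its underside.
- small_bottle: Bystander: screw-cap bottle 56 mm across, 91 mm high. Origin: centre of its underside.
- tape_roll: Bystander: roll of tape lying flat, 100 mm across, 25 mm high. Origin: centre of its underside.
Not all that is in view belongs to the job. Leave any yellow look-alike of the stuck_column alone.

How it is judged:
By the outcome, as a careful person would: the job done as asked, in the order asked, and still so for the second after the job is handed in, with the robot touching nothing.
It also fails if it takes over 58 s, if anything falls off the work surface, if the arm or the gripper's body presses on something with over 40 N, if the wrist force passes 120 N, or if a joint passes its speed limit or range.

ROBOT

A 6-joint arm with a two-finger parallel gripper is mounted at the origin on a cart in front of the work surface, level with it; the furniture and walls round the work are solid. World frame = base frame: x ahead of the robot, y to its left, z up, the work surface at z = 0. Lengths are in m, angles in rad, forces in N, time in s.
With the tool pointing down it reaches from about 0.275 to 0.825 m from the base axis. Payload 4.9 kg.
Tool frame: the origin (TCP) lies midway between the tips of the shut fingers; the grasp point (between the pads) lies 19 mm behind it (pinch_z is the distance from the TCP to the grasp point, in m); z points along the fingers, y is the line along which they close (so a half turn about z gives the same grasp; the last joint's range is limited). The gripper opens to 85 mm and grips with 20 to 120 N. Pads are 22 mm wide; open, the fingers measure 114 mm over their backs; the gripper's body (76 mm by 85 mm) begins 54 mm behind the grasp point. The pads swing forward as they close: fully open they stand 13 mm farther back than shut.
Start: joints at [1.002, 0.326, -0.193, 1.052, 0, 1.437], TCP at [0.232, 0.499, 0.203] pointing down, gripper open.
Joint ranges: [-2.65, 2.65], [-0.97, 1.79], [-1.3, 1.35], [-1.93, 2.1], [-1.47, 1.37], [-3.14, 3.14]. Speed limits (rad/s): [2.57, 2.57, 3.14, 3.14, 3.14, 3.14].

INTERFACE

Orientations are given as a rotation vector (axis times angle).
In Python, from rig import * gives the robot as it stands.
- The arm moves only by the tool step_arm, never from a script. Its argument "increments" is a list of rows, each a list of 3 entries, a list of its own where there are three numbers: the finger opening in mm, from 0 to 85.4, then the shift along the world's x, y, z in mm, then the turn, a rotation vector about the world's x, y, z in units of 6 degrees (1.0 is 6 degrees). A call has 1 to 12 rows; each row shifts and turns the commanded pose from where the row before left it; what a row does not reach is not made up. A row lasts 1/10 s, in which the tool goes at most 50 mm and 8.59 degrees, less where a joint would pass 70% of its speed; a pose out of reach is approached as far as the arm can. A call is refused whole if a number of a shift passes 50 or a number of a turn 1, either way. A call with a gripper value outside its range is refused whole. The fingers move at their own pace and stop on an object; "force" is the grip in N (left out, the last holds). Time passes only in rows, so rows that do not move let the fingers close. It gives the time, the measured TCP pose, the force, the opening and the grip force at its end, in the units of the state.
- read_state(): the state, without advancing time (a new reading comes with each control period).
- capture(name): name is "scene" or "top" or "wrist"; returns the picture (420x560x3 uint8, red, green, blue); there is no depth.
- calibration(name): a dict with "intrinsics" (3x3 intrinsics, pixels), "k1" (the pictures are not rectified: a ray, as slopes to the right and down, at radius r is drawn at 1 + k1 r^2 times it, then the intrinsics apply), "view" (4x4, takes a point from world to camera coordinates). Camera axes: x right, y down, z forward; pixel columns grow to the right and rows downward; lengths in m; the calibration is good to about 2 mm. A picture is of the moment at which its call begins: read the wrist's pose just before it. calibration takes no time and is no camera call; for the wrist camera it gives the pose at the moment of the call.
- sign_off(): hands the job in; it is judged then, once.
The state is a dict: "t": time; "joint_pos": joint angles; "qvel": joint speeds; "joint_torque": joint torques, N m; "tcp_pos": TCP position; "eef_rot": TCP orientation; "force": force on the tool from outside, world axes, zero at the start; "torque": the same for the moment, N m; "gripper_width": opening from 0.0 (shut) to 1.0 (fully open); "finger_force": force on a finger pad.
Only numpy, scipy, OpenCV 4.12 (cv2) and the standard library are available. Lean on these libraries where they do the work, as an engineer would, in place of code of your own. Each camera call takes 0.05 s, during which the arm holds its last target. There are 200 camera calls.

## Working session

There is one attempt and no reset: what is moved stays moved. The work goes in short steps, Python scripts to look and compute and a tool call to move; the robot and the scene stay as the last step left them, time stands still between calls to the robot, and variables do not carry over. Pictures are saved under pics/ and viewed, at most 10 in all, crops included, and the job is handed in when it is done.

Besides the shell and the picture viewer there is one more tool, called as name(argument=value, ...) on one line, values as JSON. step_arm: Moves the arm, as the interface text tells. Its arguments: {"type":"object","properties":{"increments":{"type":"array"},"force":{"type":"number"}},"required":["increments"]}

```bash
mkdir -p pics; ls; cat > h.py <<'E'
from rig import *
import numpy as np, cv2
def ray(cal,u,v):
    K=np.array(cal["intrinsics"]);k1=cal["k1"];V=np.array(cal["view"])
    d=np.array([(u-K[0,2])/K[0,0],(v-K[1,2])/K[1,1]]);s=d.copy()
    for _ in range(30): s=d/(1+k1*(s@s))
    R=V[:3,:3];c=-R.T@V[:3,3]
    return c,R.T@np.array([s[0],s[1],1])
def onz(cal,u,v,z):
    c,r=ray(cal,u,v);return c+r*(z-c[2])/r[2]
def proj(cal,p):
    K=np.array(cal["intrinsics"]);V=np.array(cal["view"])
    q=V[:3,:3]@np.array(p)+V[:3,3];s=q[:2]/q[2];s=s*(1+cal["k1"]*(s@s))
    return np.array([K[0,0]*s[0]+K[0,2],K[1,1]*s[1]+K[1,2]])
E
python3 - <<'E'
from h import *
s=read_state();print(s)
for n in("scene","top"):
    im=capture(n);cv2.imwrite(f"pics/{n}0.png",im[:,:,::-1]);c=calibration(n);print(n,c)
E
```

```text
pics
{'t': 0.0, 'joint_pos': array([ 1.00182957e+00,  3.26925900e-01, -1.93574272e-01,  1.05196314e+00,
        1.44308963e-05,  1.43657607e+00]), 'qvel': array([ 0.00181816,  0.00062376,  0.00224569,  0.00114787, -0.00071576,
       -0.00140443]), 'joint_torque': array([ 1.22096859e-03, -4.43403876e+01,  2.62439597e+01,  1.54175120e-02,
       -1.98595635e-04, -1.16527238e-05]), 'tcp_pos': array([0.23131514, 0.49832425, 0.20201529]), 'eef_rot': array([-6.77406023e-01, -3.06708779e+00,  2.45004671e-03]), 'force': array([-0.10645124,  0.7839485 ,  0.48965198]), 'torque': array([-0.00752672, -0.01353202, -0.04374231]), 'finger_force': 0.0, 'gripper_width': 0.9991435538643066}
scene {'intrinsics': array([[492.75893259,   0.        , 272.13640465],
       [  0.        , 492.75893259, 208.11331773],
       [  0.        ,   0.        ,   1.        ]]), 'k1': 0.04106671239111102, 'view': array([[-0.91137518, -0.41125146,  0.01635573,  0.39608627],
       [-0.32401944,  0.69242233, -0.64464154,  0.37414486],
       [ 0.2537847 , -0.59280988, -0.76431   ,  0.76704995],
       [ 0.        ,  0.        ,  0.        ,  1.        ]])}
top {'intrinsics': array([[428.86422068,   0.        , 286.4275801 ],
       [  0.        , 428.86422068, 207.3808018 ],
       [  0.        ,   0.        ,   1.        ]]), 'k1': 0.027522964615820406, 'view': array([[-1.89221851e-03, -9.99419442e-01,  3.40176114e-02,
        -1.96267196e-01],
       [-9.98888234e-01,  2.86678581e-04, -4.71403660e-02,
         5.29180442e-01],
       [ 4.71032461e-02, -3.40689917e-02, -9.98308864e-01,
         9.30408869e-01],
       [ 0.00000000e+00,  0.00000000e+00,  0.00000000e+00,
         1.00000000e+00]])}
```

View pics/scene0.png

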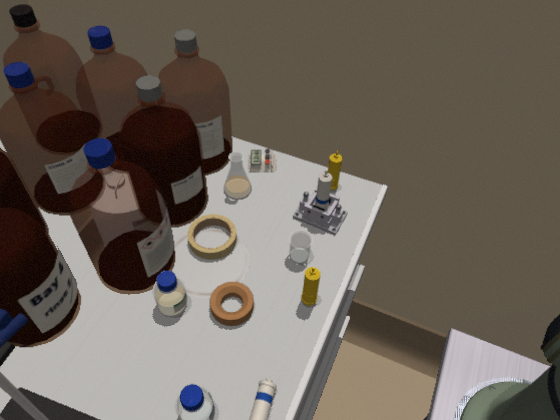

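View pics/top0.png

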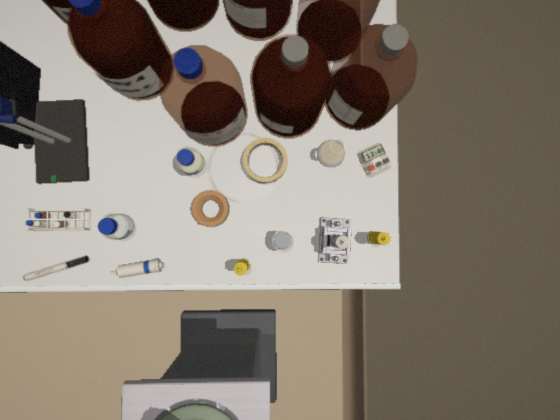

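The scene shows the column in the holder at about (322,190), with yellow look-alikes at (335,170) and (311,285). The cork ring is at (231,303) and the tape roll at (212,236). In the top view the holder is at (335,240), the beaker at (281,241) and the ring at (210,208).

```bash
python3 - <<'E'
from h import *
t=cv2.imread("pics/top0.png");s=cv2.imread("pics/scene0.png")
a=cv2.resize(t[205:275,265:395],None,fx=6,fy=6,interpolation=cv2.INTER_CUBIC)[:420,:780]
b=cv2.resize(s[145:240,280:360],None,fx=6,fy=6,interpolation=cv2.INTER_CUBIC)
cv2.imwrite("pics/a.png",a);cv2.imwrite("pics/b.png",b)
c=calibration("top")
for n,u,v,z in[("holder",335,240,.03),("coltop",342,242,.13),("beaker",281,240,.056),("yel1",241,268,.1),("yel2",379,238,.1),("flask",331,153,.05),("bottle",188,161,.09)]:
    print(n,onz(c,u,v,z).round(3))
hsv=cv2.cvtColor(t,cv2.COLOR_BGR2HSV)
m=cv2.inRange(hsv,(5,110,80),(18,255,255));n,l,st,ce=cv2.connectedComponentsWithStats(m)
for i in range(1,n):
    if st[i,4]>100: print(st[i],ce[i])
m[:, :185]=0;m[:,235:]=0;m[:185]=0;m[235:]=0
cs,_=cv2.findContours(m,cv2.RETR_EXTERNAL,cv2.CHAIN_APPROX_NONE)
k=max(cs,key=cv2.contourArea);e=cv2.fitEllipse(k);print(e,onz(c,*e[0],.018))
E
```

```text
holder [ 0.457 -0.302  0.03 ]
coltop [ 0.456 -0.301  0.13 ]
beaker [ 0.458 -0.184  0.056]
yel1 [ 0.404 -0.103  0.1  ]
yel2 [ 0.463 -0.38   0.1  ]
flask [ 0.644 -0.292  0.05 ]
bottle [0.62  0.005 0.09 ]
[358   0  17  20 113] [364.46902655   5.38053097]
[ 360   25   57   73 1739] [388.41230592  61.03392754]
[176  58  30  26 141] [193.85106383  75.60992908]
[192 191  36  35 701] [209.5363766  208.15121255]
((209.758544921875, 208.18650817871094), (33.854156494140625, 35.37838363647461), 92.0587158203125) [ 0.52714848 -0.02908145  0.018     ]
```

View pics/a.png

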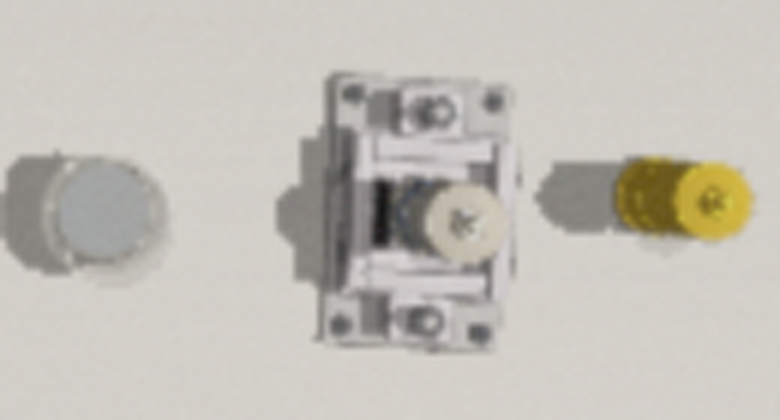

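View pics/b.png

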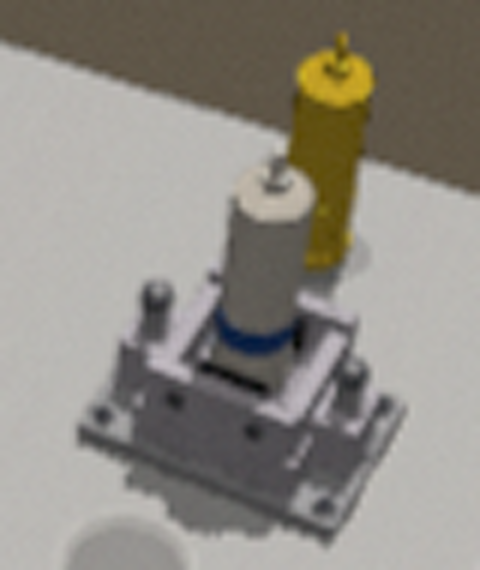

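Crop a shows the spout tip at (465,222) and the posts at (438,112) and (428,320). The plate holes are at (353,93), (340,325), (493,102) and (480,333). Crop b shows the spout tip at about (278,160) and the posts at (157,290) and (352,367).

```bash
python3 - <<'E'
from h import *
ct=calibration("top");cs=calibration("scene")
A=lambda U,V:((U+.5)/6-.5+265,(V+.5)/6-.5+205)
B=lambda U,V:((U+.5)/6-.5+280,(V+.5)/6-.5+145)
def tri(a,b):
    c1,d1=ray(ct,*a);c2,d2=ray(cs,*b)
    s=np.linalg.lstsq(np.c_[d1,-d2],c2-c1,rcond=None)[0]
    p,q=c1+s[0]*d1,c2+s[1]*d2;return (p+q)/2,np.linalg.norm(p-q)
print("spout",tri(A(465,222),B(278,160)))
print("disc z.12",onz(ct,*A(465,222),.12),onz(cs,*B(272,193),.12))
print("spout z.14",onz(ct,*A(465,222),.14),onz(cs,*B(278,160),.14))
for n,p,z in[("post+",A(438,108),.052),("post-",A(427,320),.052),("TL",A(353,93),.008),("BL",A(340,325),.008),("TR",A(493,102),.008),("BR",A(480,333),.008)]: print(n,onz(ct,*p,z).round(4))
P=[onz(ct,*A(*q),.008) for q in((353,93),(340,325),(493,102),(480,333))]
print("mid",np.mean(P,0)); 
for i,j in((0,1),(2,3)): d=P[i]-P[j];print(np.degrees(np.arctan2(d[1],d[0])))
for i,j in((0,2),(1,3)): d=P[i]-P[j];print(np.degrees(np.arctan2(-d[0],d[1])))
s=read_state();print(s["t"],s["tcp_pos"])
E
```

```text
spout (array([ 0.45768423, -0.29917915,  0.13960039]), np.float64(0.0005061377204640311))
disc z.12 [ 0.45680226 -0.30248205  0.12      ] [ 0.45934219 -0.30291596  0.12      ]
spout z.14 [ 0.45745888 -0.29920109  0.14      ] [ 0.45781667 -0.29868869  0.14      ]
post+ [ 0.4949 -0.3044  0.052 ]
post- [ 0.4201 -0.2999  0.052 ]
TL [ 0.501  -0.2795  0.008 ]
BL [ 0.4153 -0.2741  0.008 ]
TR [ 0.4976 -0.3317  0.008 ]
BR [ 0.4122 -0.3261  0.008 ]
mid [ 0.4565096  -0.30284811  0.008     ]
-3.580170816772972
-3.760272743150524
-3.730931432688434
-3.4528573763845216
0.1 [0.23136407 0.49835843 0.20209379]
```

step_arm(increments=[[85,[11,-40,0],[0,0,-0.57]],[85,[11,-40,0],[0,0,-0.57]],[85,[11,-40,0],[0,0,-0.57]],[85,[11,-40,0],[0,0,-0.57]],[85,[11,-40,0],[0,0,-0.57]],[85,[11,-40,0],[0,0,-0.57]],[85,[11,-40,0],[0,0,-0.57]],[85,[11,-40,0],[0,0,-0.57]],[85,[11,-40,0],[0,0,-0.57]],[85,[11,-40,0],[0,0,-0.57]]])

```text
t: 1.1
tcp_pos: [0.3416, 0.0973, 0.2027]
eef_rot: [1.553, 2.731, 0.0]
force: [1.0, 0.7, -0.6]
gripper_width: 0.995
finger_force: 0.0
```

step_arm(increments=[[85,[11,-40,0],[0,0,-0.57]],[85,[11,-40,0],[0,0,-0.57]],[85,[11,-40,0],[0,0,-0.57]],[85,[11,-40,0],[0,0,-0.57]],[85,[11,-40,0],[0,0,-0.57]],[85,[11,-40,0],[0,0,-0.57]],[85,[11,-40,0],[0,0,-0.57]],[85,[11,-40,0],[0,0,-0.57]],[85,[11,-40,0],[0,0,-0.57]],[85,[11,-40,0],[0,0,-0.57]],[85,[0,0,0],[0,0,0]],[85,[0,0,0],[0,0,0]]])

```text
t: 2.3
tcp_pos: [0.4511, -0.3013, 0.2019]
eef_rot: [-2.284, -2.154, -0.0]
force: [0.0, -0.0, 0.7]
gripper_width: 0.999
finger_force: 0.0
```

```bash
cat > st.py <<'E'
from h import *
from scipy.spatial.transform import Rotation as R
s=read_state();M=R.from_rotvec(s["eef_rot"]).as_matrix()
print("t",s["t"],"tcp",(1000*s["tcp_pos"]).round(1),"F",s["force"].round(1),"T",s["torque"].round(2),"w",round(85.4*s["gripper_width"],1),"ff",round(s["finger_force"],1))
print("tool y yaw",np.degrees(np.arctan2(M[1,1],M[0,1])).round(2),"z",M[:,2].round(4),"q",s["joint_pos"].round(2))
E
python3 st.py; python3 - <<'E'
from h import *
c=calibration("wrist");im=capture("wrist");cv2.imwrite("pics/w1.png",im[:,:,::-1])
print(proj(c,(.457,-.302,.14)),proj(c,(.457,-.302,.12)))
E
```

```text
t 2.3 tcp [ 451.1 -301.3  201.9] F [ 0.  -0.   0.7] T [-0.01  0.03  0.01] w 85.3 ff 0.0
tool y yaw -3.37 z [-0.0014  0.0016 -1.    ] q [-0.73  0.31 -0.21  1.05  0.    0.9 ]
[289.90526448 213.19210037] [289.29494717 204.94484518]
```

View pics/w1.png

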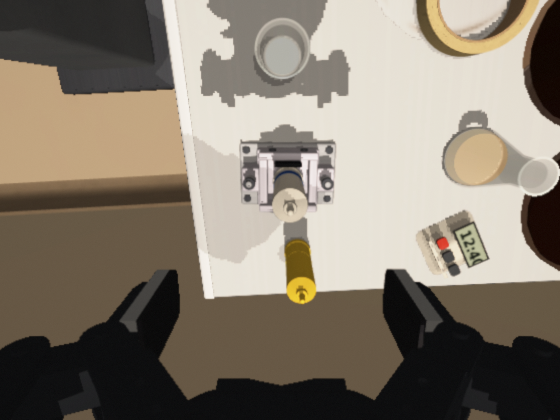

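The picture shows the spout tip at about (290,208), between the fingers and in line in x. I descend now.

step_arm(increments=[[85,[3,-0.5,-20],[0,0,-0.04]],[85,[3,0,-20],[0,0,0]],[85,[0,0,-20],[0,0,0]],[85,[0,0,-20],[0,0,0]],[85,[0,0,-15],[0,0,0]],[85,[0,0,-15],[0,0,0]],[85,[0,0,-12],[0,0,0]],[85,[0,0,0],[0,0,0]]])

```text
t: 3.15
tcp_pos: [0.4565, -0.2996, 0.0795]
eef_rot: [-2.285, -2.151, 0.0]
force: [0.3, 0.4, 0.7]
gripper_width: 0.987
finger_force: 0.0
```

step_arm(force=80, increments=[[40,[0,0,0],[0,0,0]],[40,[0,0,0],[0,0,0]],[40,[0,0,0],[0,0,0]],[33,[0,0,0],[0,0,0]],[33,[0,0,0],[0,0,0]],[33,[0,0,0],[0,0,0]]])

```text
t: 3.75
tcp_pos: [0.4577, -0.3018, 0.0809]
eef_rot: [2.289, 2.151, 0.0]
force: [0.4, -0.3, -0.0]
gripper_width: 0.387
finger_force: 0.0
```

step_arm(increments=[[25,[0,0,0],[0,0,0]],[20,[0,0,0],[0,0,0]],[20,[0,0,0],[0,0,0]],[20,[0,0,0],[0,0,0]],[20,[0,0,0],[0,0,0]]])

```text
t: 4.25
tcp_pos: [0.4577, -0.3018, 0.0811]
eef_rot: [2.289, 2.151, -0.0]
force: [-0.6, -1.0, 4.7]
gripper_width: 0.336
finger_force: 79.6
```

```bash
python3 st.py
```

```text
t 4.25 tcp [ 457.7 -301.8   81.1] F [-0.6 -1.   4.7] T [ 0.08  0.38 -0.03] w 28.7 ff 79.6
tool y yaw -3.56 z [ 1.e-04 -5.e-04 -1.e+00] q [-0.72  0.43 -0.37  0.77 -0.    0.92]
```

step_arm(increments=[[20,[2.1,-0.13,0],[0.03,0.47,0]],[20,[2.1,-0.13,0],[0.03,0.47,0]],[20,[2.1,-0.13,0.1],[0.03,0.47,0]]])

```text
t: 4.55
tcp_pos: [0.4642, -0.3021, 0.081]
eef_rot: [-2.207, -2.074, 0.155]
force: [-0.5, 0.7, -0.8]
gripper_width: 0.334
finger_force: 80.1
```

```bash
python3 st.py
```

```text
t 4.55 tcp [ 464.2 -302.1   81. ] F [-0.5  0.7 -0.8] T [-0.14 -0.46  0.01] w 28.5 ff 80.1
tool y yaw -3.57 z [-0.1482  0.0095 -0.9889] q [-0.66  0.54 -0.19  0.96 -0.08  0.98]
```

step_arm(increments=[[20,[-2.15,0.13,0.46],[-0.03,-0.47,0]],[20,[-2.15,0.13,0.36],[-0.03,-0.47,0]],[20,[-2.15,0.13,0.25],[-0.03,-0.47,0]],[20,[-2.15,0.13,0.15],[-0.03,-0.47,0]],[20,[-2.15,0.13,0.04],[-0.03,-0.47,0]],[20,[-2.15,0.13,-0.06],[-0.03,-0.47,0]]])

```text
t: 5.15
tcp_pos: [0.4522, -0.3013, 0.0814]
eef_rot: [2.205, 2.074, 0.158]
force: [7.0, -1.2, -12.4]
gripper_width: 0.336
finger_force: 79.6
```

step_arm(increments=[[20,[2.2,-0.14,0.46],[0.03,0.47,0]],[20,[2.2,-0.14,0.36],[0.03,0.47,0]],[20,[2.2,-0.14,0.25],[0.03,0.47,0]],[20,[2.2,-0.14,0.15],[0.03,0.47,0]],[20,[2.2,-0.14,0.04],[0.03,0.47,0]],[20,[2.2,-0.14,-0.06],[0.03,0.47,0]]])

```text
t: 5.75
tcp_pos: [0.4637, -0.3018, 0.082]
eef_rot: [-2.206, -2.073, 0.156]
force: [-0.7, -1.8, -7.0]
gripper_width: 0.335
finger_force: 81.9
```

```bash
python3 st.py
```

```text
t 5.75 tcp [ 463.7 -301.8   82. ] F [-0.7 -1.8 -7. ] T [-0.38 -0.52  0.03] w 28.6 ff 81.9
tool y yaw -3.56 z [-0.1506  0.0104 -0.9885] q [-0.66  0.54 -0.19  0.96 -0.08  0.98]
```

step_arm(increments=[[20,[-2.25,0.14,0.46],[-0.03,-0.47,0]],[20,[-2.25,0.14,0.36],[-0.03,-0.47,0]],[20,[-2.25,0.14,0.25],[-0.03,-0.47,0]],[20,[-2.25,0.14,0.15],[-0.03,-0.47,0]],[20,[-2.25,0.14,0.04],[-0.03,-0.47,0]],[20,[-2.25,0.14,-0.06],[-0.03,-0.47,0]],[20,[2.3,-0.14,0.46],[0.03,0.47,0]],[20,[2.3,-0.14,0.36],[0.03,0.47,0]],[20,[2.3,-0.14,0.25],[0.03,0.47,0]],[20,[2.3,-0.14,0.15],[0.03,0.47,0]],[20,[2.3,-0.14,0.04],[0.03,0.47,0]],[20,[2.3,-0.14,-0.06],[0.03,0.47,0]]])

```text
t: 6.95
tcp_pos: [0.4629, -0.3016, 0.0837]
eef_rot: [-2.204, -2.071, 0.158]
force: [-1.9, -1.4, -8.7]
gripper_width: 0.336
finger_force: 83.0
```

step_arm(increments=[[20,[-2.35,0.15,0.46],[-0.03,-0.47,0]],[20,[-2.35,0.15,0.36],[-0.03,-0.47,0]],[20,[-2.35,0.15,0.25],[-0.03,-0.47,0]],[20,[-2.35,0.15,0.15],[-0.03,-0.47,0]],[20,[-2.35,0.15,0.04],[-0.03,-0.47,0]],[20,[-2.35,0.15,-0.06],[-0.03,-0.47,0]]])

```text
t: 7.55
tcp_pos: [0.4496, -0.3005, 0.0843]
eef_rot: [2.209, 2.076, 0.155]
force: [5.4, -3.5, -18.5]
gripper_width: 0.334
finger_force: 82.1
```

```bash
python3 st.py
```

```text
t 7.55 tcp [ 449.6 -300.5   84.3] F [  5.4  -3.5 -18.5] T [-0.73 -0.36 -0.08] w 28.6 ff 82.1
tool y yaw -3.56 z [ 0.1468 -0.0078 -0.9891] q [-0.79  0.34 -0.53  0.6   0.1   0.85]
```

step_arm(increments=[[20,[2.5,-0.15,0.28],[0.03,0.47,0]],[20,[2.5,-0.15,0.37],[0.03,0.47,0]],[20,[2.5,-0.15,0.31],[0.03,0.47,0]],[20,[2.5,-0.15,0.19],[0.03,0.47,0]],[20,[2.5,-0.15,0.03],[0.03,0.47,0]],[20,[2.5,-0.15,-0.28],[0.03,0.47,0]],[20,[-2.4,0.15,0.28],[-0.03,-0.47,0]],[20,[-2.4,0.15,0.37],[-0.03,-0.47,0]],[20,[-2.4,0.15,0.31],[-0.03,-0.47,0]],[20,[-2.4,0.15,0.19],[-0.03,-0.47,0]],[20,[-2.4,0.15,0.03],[-0.03,-0.47,0]],[20,[-2.4,0.15,-0.28],[-0.03,-0.47,0]]])

```text
t: 8.75
tcp_pos: [0.4496, -0.3003, 0.086]
eef_rot: [2.21, 2.076, 0.154]
force: [4.0, -3.7, -17.0]
gripper_width: 0.338
finger_force: 82.9
```

step_arm(increments=[[20,[2.45,-0.15,0.28],[0.03,0.47,0]],[20,[2.45,-0.15,0.37],[0.03,0.47,0]],[20,[2.45,-0.15,0.31],[0.03,0.47,0]],[20,[2.45,-0.15,0.19],[0.03,0.47,0]],[20,[2.45,-0.15,0.03],[0.03,0.47,0]],[20,[2.45,-0.15,-0.28],[0.03,0.47,0]]])

```text
t: 9.35
tcp_pos: [0.4635, -0.3014, 0.0873]
eef_rot: [-2.203, -2.07, 0.159]
force: [-3.7, -1.6, -9.1]
gripper_width: 0.337
finger_force: 84.6
```

```bash
python3 st.py
```

```text
t 9.35 tcp [ 463.5 -301.4   87.3] F [-3.7 -1.6 -9.1] T [-0.42  0.12 -0.01] w 28.7 ff 84.6
tool y yaw -3.56 z [-0.1542  0.0112 -0.988 ] q [-0.66  0.54 -0.18  0.98 -0.09  0.98]
```

step_arm(increments=[[20,[-2.45,0.15,0.3],[-0.03,-0.47,0]],[20,[-2.45,0.15,0.43],[-0.03,-0.47,0]],[20,[-2.45,0.15,0.31],[-0.03,-0.47,0]],[20,[-2.45,0.15,0.19],[-0.03,-0.47,0]],[20,[-2.45,0.15,0.07],[-0.03,-0.47,0]],[20,[-2.45,0.15,-0.3],[-0.03,-0.47,0]],[20,[2.5,-0.16,0.3],[0.03,0.47,0]],[20,[2.5,-0.16,0.43],[0.03,0.47,0]],[20,[2.5,-0.16,0.31],[0.03,0.47,0]],[20,[2.5,-0.16,0.19],[0.03,0.47,0]],[20,[2.5,-0.16,0.07],[0.03,0.47,0]],[20,[2.5,-0.16,-0.3],[0.03,0.47,0]]])

```text
t: 10.55
tcp_pos: [0.4637, -0.3014, 0.0892]
eef_rot: [-2.203, -2.07, 0.159]
force: [-3.5, -1.1, -9.6]
gripper_width: 0.335
finger_force: 85.3
```

step_arm(increments=[[20,[-2.5,0.16,0.3],[-0.03,-0.47,0]],[20,[-2.5,0.16,0.43],[-0.03,-0.47,0]],[20,[-2.5,0.16,0.31],[-0.03,-0.47,0]],[20,[-2.5,0.16,0.19],[-0.03,-0.47,0]],[20,[-2.5,0.16,0.07],[-0.03,-0.47,0]],[20,[-2.5,0.16,-0.3],[-0.03,-0.47,0]],[20,[2.6,-0.16,0.3],[0.03,0.47,0]],[20,[2.6,-0.16,0.43],[0.03,0.47,0]],[20,[2.6,-0.16,0.31],[0.03,0.47,0]],[20,[2.6,-0.16,0.19],[0.03,0.47,0]],[20,[2.6,-0.16,0.07],[0.03,0.47,0]],[20,[2.6,-0.16,-0.3],[0.03,0.47,0]]])

```text
t: 11.75
tcp_pos: [0.4642, -0.3014, 0.0911]
eef_rot: [-2.203, -2.07, 0.159]
force: [-3.9, -1.0, -11.2]
gripper_width: 0.338
finger_force: 85.6
```

```bash
python3 st.py;python3 - <<'E'
from h import *
im=capture("scene")
b=cv2.resize(im[130:240,270:370,::-1],None,fx=5,fy=5,interpolation=cv2.INTER_CUBIC)
cv2.imwrite("pics/c.png",b)
E
```

```text
t 11.75 tcp [ 464.2 -301.4   91.1] F [ -3.9  -1.  -11.2] T [-0.49  0.1   0.02] w 28.9 ff 85.6
tool y yaw -3.56 z [-0.1545  0.0114 -0.9879] q [-0.66  0.54 -0.18  0.99 -0.09  0.98]
```

View pics/c.png

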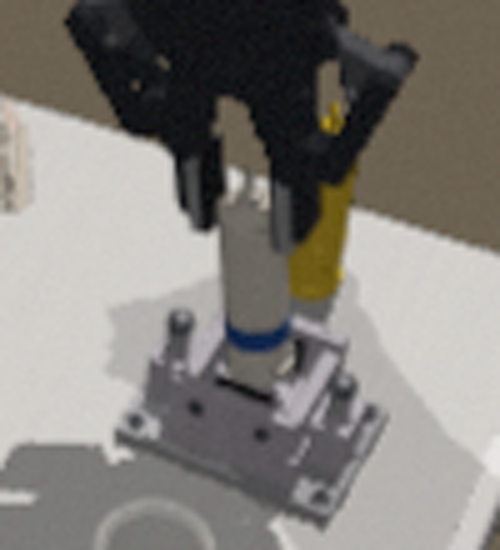

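Crop c shows the block seated on its plate, with the blue band at (257,337) now risen clear of it. I carry on rocking.

step_arm(increments=[[20,[-2.6,0.16,0.33],[-0.03,-0.47,0]],[20,[-2.6,0.16,0.45],[-0.03,-0.47,0]],[20,[-2.6,0.16,0.32],[-0.03,-0.47,0]],[20,[-2.6,0.16,0.18],[-0.03,-0.47,0]],[20,[-2.6,0.16,0.05],[-0.03,-0.47,0]],[20,[-2.6,0.16,-0.33],[-0.03,-0.47,0]],[20,[2.65,-0.17,0.33],[0.03,0.47,0]],[20,[2.65,-0.17,0.45],[0.03,0.47,0]],[20,[2.65,-0.17,0.32],[0.03,0.47,0]],[20,[2.65,-0.17,0.18],[0.03,0.47,0]],[20,[2.65,-0.17,0.05],[0.03,0.47,0]],[20,[2.65,-0.17,-0.33],[0.03,0.47,0]]])

```text
t: 13.0
tcp_pos: [0.4644, -0.3014, 0.0934]
eef_rot: [-2.204, -2.07, 0.159]
force: [-3.3, -1.9, -10.6]
gripper_width: 0.338
finger_force: 85.5
```

step_arm(increments=[[20,[-2.7,0.17,0.33],[-0.03,-0.47,0]],[20,[-2.7,0.17,0.45],[-0.03,-0.47,0]],[20,[-2.7,0.17,0.32],[-0.03,-0.47,0]],[20,[-2.7,0.17,0.18],[-0.03,-0.47,0]],[20,[-2.7,0.17,0.05],[-0.03,-0.47,0]],[20,[-2.7,0.17,-0.33],[-0.03,-0.47,0]],[20,[2.75,-0.17,0.33],[0.03,0.47,0]],[20,[2.75,-0.17,0.45],[0.03,0.47,0]],[20,[2.75,-0.17,0.32],[0.03,0.47,0]],[20,[2.75,-0.17,0.18],[0.03,0.47,0]],[20,[2.75,-0.17,0.05],[0.03,0.47,0]],[20,[2.75,-0.17,-0.33],[0.03,0.47,0]]])

```text
t: 14.2
tcp_pos: [0.4651, -0.3015, 0.0952]
eef_rot: [-2.204, -2.071, 0.158]
force: [-4.0, -1.7, -11.7]
gripper_width: 0.335
finger_force: 85.4
```

step_arm(increments=[[20,[-2.8,0.18,0.36],[-0.03,-0.47,0]],[20,[-2.8,0.18,0.46],[-0.03,-0.47,0]],[20,[-2.8,0.18,0.32],[-0.03,-0.47,0]],[20,[-2.8,0.18,0.18],[-0.03,-0.47,0]],[20,[-2.8,0.18,0.04],[-0.03,-0.47,0]],[20,[-2.8,0.18,-0.36],[-0.03,-0.47,0]],[20,[2.85,-0.18,0.36],[0.03,0.47,0]],[20,[2.85,-0.18,0.46],[0.03,0.47,0]],[20,[2.85,-0.18,0.32],[0.03,0.47,0]],[20,[2.85,-0.18,0.18],[0.03,0.47,0]],[20,[2.85,-0.18,0.04],[0.03,0.47,0]],[20,[2.85,-0.18,-0.36],[0.03,0.47,0]]])

```text
t: 15.4
tcp_pos: [0.4656, -0.3015, 0.0973]
eef_rot: [-2.204, -2.071, 0.157]
force: [-2.2, -2.0, -11.6]
gripper_width: 0.333
finger_force: 85.1
```

```bash
python3 st.py
```

```text
t 15.4 tcp [ 465.6 -301.5   97.3] F [ -2.2  -2.  -11.6] T [-0.52 -0.01  0.04] w 28.5 ff 85.1
tool y yaw -3.55 z [-0.1526  0.0114 -0.9882] q [-0.66  0.53 -0.17  1.   -0.08  0.98]
```

step_arm(increments=[[20,[-2.9,0.18,0.36],[-0.03,-0.47,0]],[20,[-2.9,0.18,0.46],[-0.03,-0.47,0]],[20,[-2.9,0.18,0.32],[-0.03,-0.47,0]],[20,[-2.9,0.18,0.18],[-0.03,-0.47,0]],[20,[-2.9,0.18,0.04],[-0.03,-0.47,0]],[20,[-2.9,0.18,-0.36],[-0.03,-0.47,0]],[20,[2.95,-0.19,0.36],[0.03,0.47,0]],[20,[2.95,-0.19,0.46],[0.03,0.47,0]],[20,[2.95,-0.19,0.32],[0.03,0.47,0]],[20,[2.95,-0.19,0.18],[0.03,0.47,0]],[20,[2.95,-0.19,0.04],[0.03,0.47,0]],[20,[2.95,-0.19,-0.36],[0.03,0.47,0]]])

```text
t: 16.6
tcp_pos: [0.4684, -0.3022, 0.1016]
eef_rot: [-2.207, -2.075, 0.153]
force: [0.1, 0.7, 0.3]
gripper_width: 0.335
finger_force: 87.5
```

step_arm(increments=[[20,[-3.0,0.19,0.36],[-0.03,-0.47,0]],[20,[-3.0,0.19,0.46],[-0.03,-0.47,0]],[20,[-3.0,0.19,0.32],[-0.03,-0.47,0]],[20,[-3.0,0.19,0.18],[-0.03,-0.47,0]],[20,[-3.0,0.19,0.04],[-0.03,-0.47,0]],[20,[-3.0,0.19,-0.36],[-0.03,-0.47,0]]])

```text
t: 17.2
tcp_pos: [0.45, -0.3011, 0.1029]
eef_rot: [2.205, 2.073, 0.157]
force: [0.4, -0.6, -1.3]
gripper_width: 0.336
finger_force: 87.6
```

```bash
python3 st.py
```

```text
t 17.2 tcp [ 450.  -301.1  102.9] F [ 0.4 -0.6 -1.3] T [-0.    0.15  0.  ] w 28.7 ff 87.6
tool y yaw -3.52 z [ 0.1509 -0.0099 -0.9885] q [-0.79  0.31 -0.51  0.64  0.1   0.85]
```

step_arm(increments=[[20,[2.5,-0.2,3],[0.03,0.48,0]],[20,[2.5,-0.2,4],[0.03,0.48,0]],[20,[2.5,-0.2,5],[0.03,0.48,0]],[20,[0,0,10],[0,0,0]],[20,[0,0,15],[0,0,0]],[20,[0,0,20],[0,0,0]],[20,[0,0,0],[0,0,0]]])

```text
t: 17.9
tcp_pos: [0.4587, -0.3029, 0.1622]
eef_rot: [2.287, 2.149, -0.001]
force: [-0.1, -0.5, -0.1]
gripper_width: 0.333
finger_force: 87.5
```

```bash
python3 st.py; python3 - <<'E'
from h import *
ct=calibration("top");cs=calibration("scene")
im=capture("scene");cv2.imwrite("pics/s2.png",im[:,:,::-1])
P=[]
for n,roi in(("top",(180,235,185,240)),("scene",(275,330,205,260))):
    c=calibration(n);b=cv2.imread(f"pics/{n}0.png")
    hsv=cv2.cvtColor(b,cv2.COLOR_BGR2HSV);m=cv2.inRange(hsv,(4,70,40),(20,255,255))
    k=np.zeros_like(m);r0,r1,c0,c1=roi;k[r0:r1,c0:c1]=m[r0:r1,c0:c1]
    cn,h=cv2.findContours(k,cv2.RETR_CCOMP,cv2.CHAIN_APPROX_NONE)
    for q,hh in zip(cn,h[0]):
        if len(q)>25:
            w=np.array([onz(c,*p[0],.024)[:2] for p in q]);(x,y),r=cv2.minEnclosingCircle((w*1000).astype(np.float32))
            print(n,"inner" if hh[3]>=0 else "outer",cv2.contourArea(q),"c",round(x,1),round(y,1),"r",round(r,1),"mean",(1000*w.mean(0)).round(1))
E
```

```text
t 17.9 tcp [ 458.7 -302.9  162.2] F [-0.1 -0.5 -0.1] T [-0.05  0.   -0.01] w 28.4 ff 87.5
tool y yaw -3.55 z [ 0.002  -0.0031 -1.    ] q [-0.72  0.35 -0.26  0.95 -0.    0.92]
top outer 999.0 c 526.7 -30.1 r 39.8 mean [526.8 -30.3]
top inner 289.0 c 527.0 -31.7 r 22.1 mean [527.  -31.5]
scene outer 1475.5 c 526.7 -23.5 r 44.8 mean [526.3 -23.1]
scene inner 282.5 c 525.0 -20.5 r 20.9 mean [525.3 -21.7]
```

View pics/s2.png

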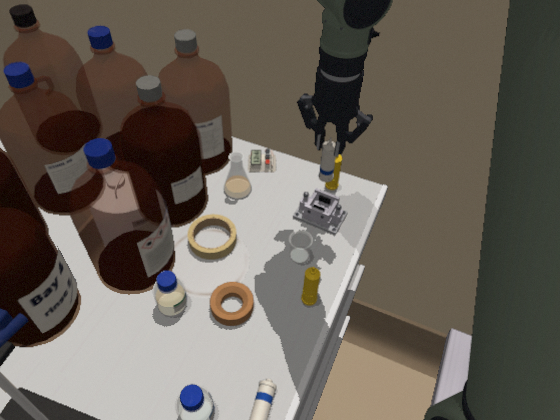

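The picture shows the column hanging free and upright at (327,160), with the holder seated and the beaker at (301,248) untouched. I move toward the ring at (231,303).

step_arm(increments=[[20,[6,18,5],[0,0,0]],[20,[12,36,5],[0,0,0]],[20,[12,36,0],[0,0,0]],[20,[12,36,0],[0,0,0]],[20,[12,36,0],[0,0,0]],[20,[9,28,0],[0,0,0]],[20,[5,10,0],[0,0,0]],[20,[0,0,0],[0,0,0]],[20,[0,0,0],[0,0,0]]])

```text
t: 18.85
tcp_pos: [0.5249, -0.1025, 0.1691]
eef_rot: [-2.288, -2.149, 0.005]
force: [0.3, -0.3, -0.6]
gripper_width: 0.341
finger_force: 87.5
```

```bash
python3 st.py; python3 - <<'E'
from h import *
c=calibration("wrist");im=capture("wrist");b=im[:,:,::-1].copy();cv2.imwrite("pics/w2.png",b)
V=np.array(c["view"]);print("cam",-V[:3,:3].T@V[:3,3])
print(proj(c,(.527,-.029,.024)))
hsv=cv2.cvtColor(b,cv2.COLOR_BGR2HSV);m=cv2.inRange(hsv,(4,70,40),(20,255,255))
cn,h=cv2.findContours(m,cv2.RETR_CCOMP,cv2.CHAIN_APPROX_NONE)
for q,hh in zip(cn,h[0]):
    if cv2.contourArea(q)>800:
        print(cv2.boundingRect(q))
        for z in(.024,.0):
            w=np.array([onz(c,*p[0],z)[:2] for p in q]);(x,y),r=cv2.minEnclosingCircle((w*1000).astype(np.float32))
            print("inner" if hh[3]>=0 else "outer",z,"c",round(x,1),round(y,1),"r",round(r,1),"mean",(1000*w.mean(0)).round(1))
E
```

```text
t 18.85 tcp [ 524.9 -102.5  169.1] F [ 0.3 -0.3 -0.6] T [-0.03 -0.01 -0.05] w 29.1 ff 87.5
tool y yaw -3.58 z [-3.7e-03 -4.0e-04 -1.0e+00] q [-0.33  0.33 -0.28  0.97 -0.    1.3 ]
cam [ 0.52996847 -0.02658641  0.33989069]
[279.03798441 101.44463229]
(444, 191, 85, 157)
outer 0.024 c 732.4 -206.8 r 85.7 mean [ 706.1 -191.3]
outer 0.0 c 747.8 -220.5 r 92.2 mean [ 719.5 -203.8]
(358, 183, 87, 81)
outer 0.024 c 636.3 -147.8 r 42.0 mean [ 636.3 -146.8]
outer 0.0 c 644.4 -157.1 r 45.1 mean [ 644.4 -156. ]
(359, 185, 73, 67)
inner 0.024 c 629.5 -141.4 r 36.0 mean [ 630.4 -142. ]
inner 0.0 c 637.0 -150.1 r 38.7 mean [ 638.1 -150.8]
(0, 164, 133, 242)
outer 0.024 c 278.1 -205.3 r 156.1 mean [ 289.1 -184.9]
outer 0.0 c 259.0 -218.9 r 167.9 mean [ 270.8 -196.9]
(235, 51, 92, 97)
outer 0.024 c 528.2 -28.3 r 39.8 mean [528.2 -27.4]
outer 0.0 c 528.1 -28.4 r 42.8 mean [528.1 -27.4]
(258, 77, 46, 47)
inner 0.024 c 528.2 -28.4 r 19.5 mean [528.1 -28.2]
inner 0.0 c 528.0 -28.5 r 21.0 mean [528.  -28.3]
(517, 19, 43, 155)
outer 0.024 c 758.1 -43.9 r 62.7 mean [746.2 -33.4]
outer 0.0 c 775.4 -45.2 r 67.5 mean [762.6 -34. ]
(434, 0, 88, 171)
outer 0.024 c 711.1 -32.6 r 67.6 mean [681.4 -23.4]
outer 0.0 c 724.8 -33.0 r 72.8 mean [693.  -23.1]
(0, 0, 70, 31)
outer 0.024 c 336.4 47.3 r 27.0 mean [337.9  49.2]
outer 0.0 c 321.6 52.9 r 29.1 mean [323.3  55. ]
```

View pics/w2.png

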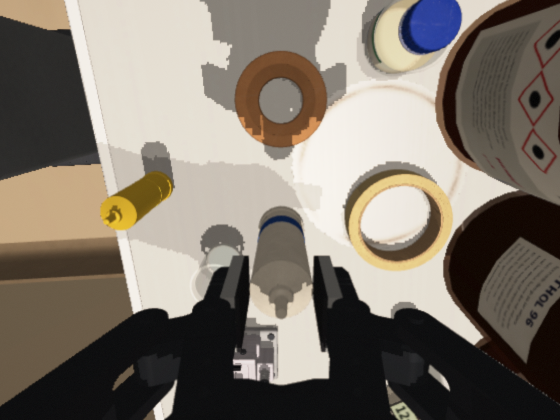

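The picture shows the ring centred at about (281,99) and the held column from its foot edge at (281,208) to its spout tip at (282,303).

```bash
python3 - <<'E'
from h import *
c=calibration("wrist")
zf=.1691-.0811+.028
print("foot",zf,"foot +y edge",onz(c,281,207,zf),"disc z",onz(c,281,286,zf+.092),"spout",onz(c,282,303,zf+.112))
for u in(258,303): print(u,onz(c,u,225,zf))
E
```

```text
foot 0.11599999999999999 foot +y edge [ 0.52494502 -0.09608037  0.116     ] disc z [ 0.52485679 -0.10261158  0.208     ] spout [ 0.52556967 -0.09811694  0.228     ]
258 [ 0.50855293 -0.10790805  0.116     ]
303 [ 0.53906647 -0.10976054  0.116     ]
```

```bash
python3 - <<'E'
from h import *
tcp=read_state()["tcp_pos"];zf=tcp[2]-.0531
out=[]
for n,f in(("scene",6),("wrist",4)):
    c=calibration(n);b=capture(n)[:,:,::-1].copy()
    P=lambda dx,dy,z:proj(c,(tcp[0]+dx,tcp[1]+dy,z))
    m=P(0,0,zf+.05);h=(46,66) if f==6 else (75,98)
    u0=int(m[0]-h[1]);v0=int(m[1]-h[0]-(0 if f==6 else 0))
    u0=max(u0,0);v0=max(v0,0)
    k=cv2.resize(b[v0:v0+2*h[0],u0:u0+2*h[1]],None,fx=f*.5 if f==4 else f*.5,fy=f*.5,interpolation=cv2.INTER_CUBIC);s=f*.5
    T=lambda p:tuple(int(x) for x in((p[0]-u0+.5)*s,(p[1]-v0+.5)*s))
    cv2.line(k,T(P(0,0,zf)),T(P(0,0,zf+.112)),(0,0,255),1)
    for z in(zf,zf+.092):
        for a in np.linspace(0,2*np.pi,60): cv2.circle(k,T(P(.015*np.cos(a),.015*np.sin(a),z)),1,(0,255,0),-1)
    out.append(cv2.resize(k,(396,276)if f==6 else(392,300)))
w=np.zeros((300,790,3),np.uint8);w[:276,:396]=out[0];w[:,396:788]=out[1];cv2.imwrite("pics/o.png",w)
E
```

```text
(no output)
```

View pics/o.png

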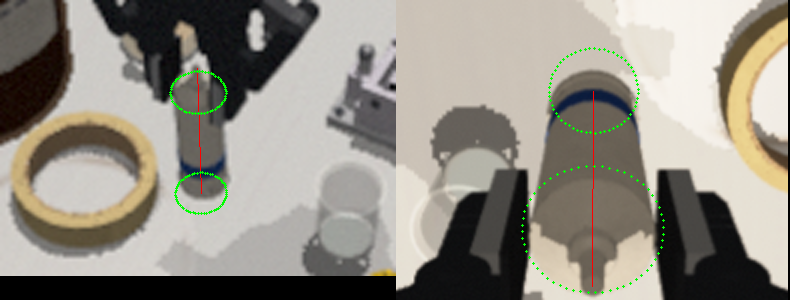

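```bash
python3 - <<'E'
from h import *
c=calibration("scene");cw=calibration("wrist")
def band(f,roi):
    b=cv2.imread(f"pics/{f}.png");hsv=cv2.cvtColor(b,cv2.COLOR_BGR2HSV);m=cv2.inRange(hsv,(100,110,25),(130,255,255))
    k=np.zeros_like(m);r0,r1,c0,c1=roi;k[r0:r1,c0:c1]=m[r0:r1,c0:c1];k=cv2.morphologyEx(k,cv2.MORPH_CLOSE,np.ones((3,3)))
    n,l,st,ce=cv2.connectedComponentsWithStats(k);i=1+np.argmax(st[1:,4]);return ce[i],st[i]
def front(c,p,r=.013):
    V=np.array(c["view"]);cam=-V[:3,:3].T@V[:3,3];d=(cam-p)*[1,1,0];return p+r*.8*d/np.linalg.norm(d)
b0,s0=band("scene0",(185,215,305,345));b1,s1=band("s2",(150,200,310,345));print(b0,s0,b1,s1)
p0=np.array([.457,-.3022,0])
hs=np.arange(.03,.09,.0005);e=[proj(c,front(c,p0+[0,0,h]))-b0 for h in hs];i=np.argmin([abs(x[1]) for x in e]);hb=hs[i];print("band height above bench",hb,"u err",e[i])
p1=p0+[.001,-.0011,.0811+hb];q=proj(c,front(c,p1));print("s2 pred",q,"seen",b1)
for d in([.005,0,0],[0,.005,0],[0,0,.005]): print(d,proj(c,front(c,p1+d))-q)
bw,sw=band("w2",(200,250,240,320));print(bw,sw)
p2=np.array([.5249,-.1025,.088+hb])+(p0-[.4577,-.3018,0]);q=proj(cw,front(cw,p2));print("wrist pred",q)
for d in([.005,0,0],[0,.005,0],[0,0,.005]): print(d,proj(cw,front(cw,p2+d))-q)
E
```

```text
[321.45454545 201.15151515] [316 197  13   7  33] [325.33333333 172.        ] [320 169  13   6  39]
band height above bench 0.060500000000000026 u err [ 1.02368906 -0.05704178]
s2 pred [326.19182931 172.88923952] seen [325.33333333 172.        ]
[0.005, 0, 0] [-2.40246814 -0.78807547]
[0, 0.005, 0] [-0.89514285  1.69812632]
[0, 0, 0.005] [ 0.26290441 -1.8264792 ]
[281.07142857 220.98901099] [261 216  41  15 182]
wrist pred [280.33853667 217.36921286]
[0.005, 0, 0] [ 7.45841609 -0.48499155]
[0, 0.005, 0] [-0.45112297 -8.23848718]
[0, 0, 0.005] [-0.04408213  2.86959147]
```

The overlay shows the foot tilted about 3° toward -y and the top on line. I correct that and move over the ring, then descend.

step_arm(increments=[[20,[1,20,0],[0.2,0,0]],[20,[1,30,0],[0.22,0,0]],[20,[1.3,20,0],[0,0,0]],[20,[0,5.5,0],[0,0,0]],[20,[0,0,-15],[0,0,0]],[20,[0,0,-20],[0,0,0]],[20,[0,0,-15],[0,0,0]],[20,[0,0,-10],[0,0,0]],[20,[0,0,-10],[0,0,0]],[20,[0,0,0],[0,0,0]]])

```text
t: 20.0
tcp_pos: [0.5278, -0.0263, 0.0985]
eef_rot: [-2.263, -2.126, -0.041]
force: [0.4, -0.1, 0.3]
gripper_width: 0.338
finger_force: 87.5
```

```bash
python3 st.py; python3 - <<'E'
from h import *
c=calibration("wrist");b=capture("wrist")[:,:,::-1].copy();cv2.imwrite("pics/w3.png",b)
hsv=cv2.cvtColor(b,cv2.COLOR_BGR2HSV);m=cv2.inRange(hsv,(100,110,25),(130,255,255));m[:150]=0;m[:,:200]=0;m[:,360:]=0
n,l,st,ce=cv2.connectedComponentsWithStats(m);i=1+np.argmax(st[1:,4]);print(ce[i],st[i])
t=read_state()["tcp_pos"]
for dy in(-.004,-.002,0,.002):
    p=np.array([t[0],t[1]+dy+.0104,t[2]-.0531+.0325]);print(dy,proj(c,p))
E
```

```text
t 20.0 tcp [527.8 -26.3  98.5] F [ 0.4 -0.1  0.3] T [-0.04  0.01  0.01] w 28.9 ff 87.5
tool y yaw -3.56 z [-0.0051  0.0444 -0.999 ] q [-0.22  0.39 -0.39  0.81  0.04  1.42]
[281.07142857 221.02197802] [261 216  41  15 182]
-0.004 [281.83310687 225.96956473]
-0.002 [281.62471027 222.67422863]
0 [281.41528817 219.36268579]
0.002 [281.20483059 216.03477879]
```

step_arm(increments=[[20,[0.4,-0.5,-8],[0,0,0]],[20,[0,0,-8],[0,0,0]],[20,[0,0,-6],[0,0,0]],[20,[0,0,-6],[0,0,0]],[20,[0,0,-6],[0,0,0]],[20,[0,0,-5],[0,0,0]],[20,[0,0,0],[0,0,0]]])

```text
t: 20.75
tcp_pos: [0.5284, -0.0266, 0.0597]
eef_rot: [-2.263, -2.127, -0.042]
force: [0.0, -0.4, -0.7]
gripper_width: 0.333
finger_force: 87.5
```

step_arm(increments=[[20,[0,0,-2],[0,0,0]],[20,[0,0,-2],[0,0,0]],[20,[0,0,-1],[0,0,0]],[20,[0,0,0],[0,0,0]]])

```text
t: 21.15
tcp_pos: [0.529, -0.0267, 0.0555]
eef_rot: [-2.264, -2.128, -0.043]
force: [0.4, -1.4, -1.1]
gripper_width: 0.332
finger_force: 87.5
```

```bash
python3 st.py; python3 - <<'E'
from h import *
c=calibration("scene");b=capture("scene")[:,:,::-1].copy()
hsv=cv2.cvtColor(b,cv2.COLOR_BGR2HSV);m=cv2.inRange(hsv,(4,70,40),(20,255,255));k=np.zeros_like(m);k[275:330,205:260]=m[275:330,205:260]
print(cv2.boundingRect(k),"orig");o=cv2.imread("pics/scene0.png");h=cv2.cvtColor(o,cv2.COLOR_BGR2HSV);m=cv2.inRange(h,(4,70,40),(20,255,255));k[:]=0;k[275:330,205:260]=m[275:330,205:260];print(cv2.boundingRect(k))
cv2.imwrite("pics/f.png",cv2.resize(b[200:340,170:310],None,fx=4,fy=4,interpolation=cv2.INTER_CUBIC))
E
```

```text
t 21.15 tcp [529.  -26.7  55.5] F [ 0.4 -1.4 -1.1] T [-0.06  0.    0.01] w 28.4 ff 87.5
tool y yaw -3.54 z [-0.0032  0.0439 -0.999 ] q [-0.22  0.44 -0.44  0.7   0.04  1.42]
(210, 284, 44, 42) orig
(210, 282, 44, 44)
```

step_arm(increments=[[20,[0,0,-1],[0,0,0]],[20,[0,0,-1],[0,0,0]],[20,[0,0,-0.5],[0,0,0]],[20,[0,0,0],[0,0,0]]])

```text
t: 21.6
tcp_pos: [0.5292, -0.0268, 0.0536]
eef_rot: [-2.264, -2.128, -0.044]
force: [-1.2, -0.8, 4.4]
gripper_width: 0.336
finger_force: 88.4
```

```bash
python3 st.py
```

```text
t 21.6 tcp [529.2 -26.8  53.6] F [-1.2 -0.8  4.4] T [0.04 0.36 0.05] w 28.7 ff 88.4
tool y yaw -3.54 z [-0.0027  0.0438 -0.999 ] q [-0.22  0.45 -0.44  0.7   0.04  1.42]
```

step_arm(force=20, increments=[[20,[0,0,-0.5],[0,0,0]],[27,[0,0,0],[0,0,0]],[29,[0,0,0],[0,0,0]],[30,[0,0,0],[0,0,0]],[32,[0,0,0],[0,0,0]],[34,[0,0,0],[0,0,0]],[38,[0,0,0],[0,0,0]],[44,[0,0,0],[0,0,0]],[50,[0,0,0],[0,0,0]],[50,[0,0,0],[0,0,0]],[50,[0,0,0],[0,0,0]]])

```text
t: 22.7
tcp_pos: [0.5291, -0.0267, 0.0526]
eef_rot: [-2.264, -2.128, -0.043]
force: [-0.0, 0.2, -0.5]
gripper_width: 0.583
finger_force: 0.0
```

```bash
python3 st.py
```

```text
t 22.7 tcp [529.1 -26.7  52.6] F [-0.   0.2 -0.5] T [-0.05 -0.06 -0.03] w 49.8 ff 0.0
tool y yaw -3.54 z [-0.0032  0.044  -0.999 ] q [-0.22  0.45 -0.44  0.7   0.04  1.42]
```

step_arm(increments=[[50,[0,-0.4,10],[0,0,0]],[50,[0,-0.7,15],[0,0,0]],[50,[0,-0.9,20],[0,0,0]],[50,[0,-0.9,20],[0,0,0]],[50,[0,-0.9,20],[0,0,0]],[50,[0,-1.3,30],[0,0,0]],[50,[0,-1.3,30],[0,0,0]],[50,[-30,0,20],[0,0,0]],[50,[-40,0,0],[0,0,0]],[50,[-40,0,0],[0,0,0]],[50,[0,0,0],[0,0,0]],[50,[0,0,0],[0,0,0]]])

```text
t: 23.9
tcp_pos: [0.4191, -0.0333, 0.2186]
eef_rot: [-2.266, -2.129, -0.045]
force: [0.9, -0.1, 1.0]
gripper_width: 0.586
finger_force: 0.0
```

```bash
python3 st.py; python3 - <<'E'
from h import *
s=capture("scene")[:,:,::-1];t=capture("top")[:,:,::-1]
a=cv2.resize(s[140:340,140:360],(440,400),interpolation=cv2.INTER_CUBIC);b=cv2.resize(t[120:300,170:400],(355,278),interpolation=cv2.INTER_CUBIC)
w=np.zeros((400,800,3),np.uint8);w[:,:440]=a;w[:278,445:]=b;cv2.imwrite("pics/final.png",w)
E
```

```text
t 23.9 tcp [419.1 -33.3 218.6] F [ 0.9 -0.1  1. ] T [-0.09 -0.08 -0.02] w 50.0 ff 0.0
tool y yaw -3.57 z [-0.001   0.0434 -0.9991] q [-0.29  0.08 -0.47  1.04  0.04  1.34]
```

View pics/final.png

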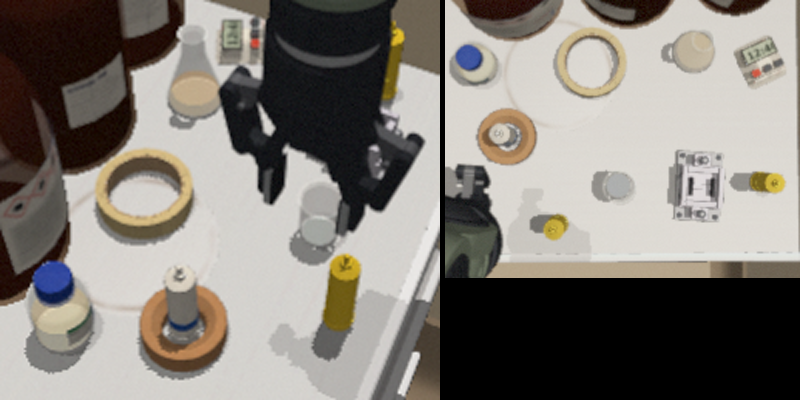

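The final picture shows the column upright inside the cork ring at (182,300), spout up. The bystanders are in place, the holder is empty and seated, and the gripper is clear.

```bash
python3 -c "
from rig import *
print(sign_off())"
```

```text
the job is handed in; nothing more can be done
None
```

The column was rocked free, with at most about 18.5 N of pull in the readings and the clamp block ending seated. It now stands upright, spout up, inside the cork ring with the gripper clear and the other things where they were; I handed the job in at about 24 s.

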